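# Dress the bead stall's display

## Task

Set out the display on the grey runner: put the lidded brass tin on the runner midway between the walnut plinth and the marble plinth, the white ring cone on the middle of the tin's lid, the blue jar on the middle of the walnut plinth and the green jar on the middle of the marble plinth. Stand the amber jar on the tablecloth in front of the marble plinth, on the side with the brass strip, centred on that side and with a gap of about 4 cm between plinth and jar. Everything ends upright; let none of the five pieces tip over on the way, and leave the phone and the white bead dish where they are.

Things in the scene. Friction and masses are not known exactly. Their poses are not given: they have to be found in the camera images.
- tin: closed round tin of brass with a flat lid, 64 mm in diameter, 36 mm high. Loose, stands upright, 90 to 190 g. Origin: centre of its underside, z up. It starts on the tablecloth (z = 0).
- cone: white ceramic ring cone with a ring of violet beads round it: a plain cylindrical foot 38 mm in diameter and 34 mm high, tapering above that to a tip at 62 mm. Loose, upright, 70 to 140 g. Origin: centre of its underside, z up. Starts on the tablecloth.
- blue_jar: glass jar packed with blue beads, closed with a cork that carries one blue bead: cylinder 40 mm in diameter, 44 mm high, then the cork (20 mm diameter, to 52 mm) and the bead (top at 62 mm). Loose, stands upright, 60 to 130 g. Origin: centre of its underside, z up. Starts on the tablecloth.
- green_jar: glass jar packed with green beads, closed with a cork that carries one green bead: cylinder 40 mm in diameter, 44 mm high, then the cork (20 mm diameter, to 52 mm) and the bead (top at 62 mm). Loose, stands upright, 60 to 130 g. Origin: centre of its underside, z up. Starts on the tablecloth.
- amber_jar: glass jar packed with amber-orange beads, closed with a cork that carries one amber-orange bead: cylinder 40 mm in diameter, 44 mm high, then the cork (20 mm diameter, to 52 mm) and the bead (top at 62 mm). Loose, stands upright, 60 to 130 g. Origin: centre of its underside, z up. Starts on the tablecloth and ends on it.
- walnut: dark brown walnut plinth, square, 70 x 70 mm, 40 mm high, fixed on the runner. Origin: centre of its underside (on the runner, at z = 3 mm), z up; its top is 40 mm above the origin.
- marble: pale marble plinth, square, 70 x 70 mm, 25 mm high, fixed on the runner. A brass strip 14 mm wide lies along the top edge and face of its front side, which is its -x side (roughly towards the robot). Origin: centre of its underside (at z = 3 mm), z up; y runs along the front side.
- runner: flat grey felt runner, 100 mm (its x) by 460 mm (its y), 3 mm thick, fixed on the tablecloth, a white band near each short end. The two plinths stand on it 170 mm either side of its middle, one at each end. Origin: centre of its underside (z = 0), so its middle is midway between the plinths.
- phone: black phone lying flat, 72 x 148 x 9 mm, beyond the runner. Bystander: leave it. Origin: centre of its underside.
- dish: white ceramic dish of mixed beads, 96 mm in diameter, 26 mm high, beyond the runner. Bystander: leave it. Origin: centre of its underside.
Not all that is in view belongs to the job. Several things look just like the blue_jar: the one meant starts farthest from the robot's base. Several things look just like the amber_jar: the one meant starts nearest to the robot's base.

How it is judged (in metres and radians):
At the end, for the whole second after the job is handed in: All upright (0.1 rad), released, at rest: tin on the runner within 15 mm of midway; cone on its lid within 12 mm of centre; blue jar on walnut, green on marble, each within 15 mm of centre; amber jar on the cloth, 25 to 55 mm off the brass-strip side, within 15 mm of its middle (horizontal distance between tin and runner below 0.015 m and z of tin in the frame of runner below 0.008 m and horizontal distance between cone and tin below 0.012 m and z of cone in the frame of tin between 0.031 and 0.041 m and horizontal distance between blue_jar and walnut below 0.015 m and z of blue_jar in the frame of walnut between 0.035 and 0.045 m and horizontal distance between green_jar and marble below 0.015 m and z of green_jar in the frame of marble between 0.02 and 0.03 m and x of amber_jar in the frame of marble between -0.11 and -0.08 m and y of amber_jar in the frame of marble between -0.015 and 0.015 m and height (world z) of amber_jar below 0.006 m and angle between each of tin, cone, blue_jar, green_jar, amber_jar's own z axis and vertical below 0.1 rad and linear speed of each of tin, cone, blue_jar, green_jar, amber_jar below 0.02 m/s and angular speed of each of tin, cone, blue_jar, green_jar, amber_jar below 0.2 rad/s); the robot touches nothing.
It fails at once if one of the five pieces is tipped over (tilted more than 0.7 rad) (angle between any of tin, cone, blue_jar, green_jar, amber_jar's own z axis and vertical above 0.7 rad).
It fails at once if the phone or the bead dish is moved by more than 20 mm (distance of any of phone, dish from where it was at the start of the episode above 0.02 m).
It also fails if it takes over 112 s, if anything falls off the work surface, if the arm or the gripper's body presses on something with over 40 N, if the wrist force passes 120 N, or if a joint passes its speed limit or range.

## Robot

A 6-joint arm with a two-finger parallel gripper is mounted at the origin on the work surface. World frame = base frame: x ahead of the robot, y to its left, z up, the work surface at z = 0. Lengths are in mm, angles in degrees, forces in N, time in s.
With the tool pointing down it reaches from about 400 to 925 mm from the base axis. Payload 3.4 kg.
Tool frame: the origin (TCP) lies at the very end of the fingers, on their centre line; the grasp point (between the pads) lies manip.pinch_z behind it (manip.pinch_z is the distance from the TCP to the grasp point, in mm); z points along the fingers, y is the line along which they close (so a half turn about z gives the same grasp; the last joint's range is limited). The gripper opens to 85 mm and grips with 20 to 120 N. Pads are 22 mm wide; open, the fingers measure 114 mm over their backs; the gripper's body (76 mm by 85 mm) begins 54 mm behind the grasp point. The pads swing forward as they close: fully open they stand 13 mm farther back than shut.
Start: joints at [-69.471, 17.578, 86.31, -0, 76.112, -4.211], TCP at [240.619, -522.239, 192.005] pointing down, gripper open.
Joint ranges: [-179.03, 179.03], [-60, 130.46], [8.19, 133.38], [-81.62, 261.62], [5.75, 156.47], [-153.77, 153.77]. Speed limits (degrees/s): [147.25, 147.25, 180, 180, 180, 180].

## Interface

Orientations are given as a 3x3 rotation matrix whose columns are the frame's x, y, z axes.
In Python, from cell import manip gives the robot as it stands.
- The arm moves only by the tool step_arm, never from a script. Its argument "increments" is a list of rows, each an object of numbers: "dx", "dy", "dz": the shift along the tool's x, y, z in mm; "rx", "ry", "rz": the turn, a rotation vector about the tool's x, y, z in rad; "jaw": the opening, from 0 (shut) to 1 (fully open). A call has 1 to 20 rows; each row is the pose to reach, as a shift and turn from the pose commanded when the call began, along the tool's axes at that moment; what a row does not reach only later rows make up. A row lasts 1/10 s, in which the tool goes at most 50 mm and 8.59 degrees, less where a joint would pass 70% of its speed; a pose out of reach is approached as far as the arm can. A call with a gripper value outside its range is refused whole. The fingers move at their own pace and stop on an object; "newtons" is the grip in N (left out, the last holds). Time passes only in rows, so rows that repeat a pose let the fingers close. It gives the time, the measured TCP pose, the force, the opening and the grip force at its end, in the units of the state.
- manip.state(): the state, without advancing time (a new reading comes with each control period).
- manip.camera(name): name is "side" or "top" or "wrist"; returns a dict with "frame" (480x640x3 uint8, red, green, blue), "K" (3x3 intrinsics, pixels), "xyz" and "rotation" of the camera in the world. Camera axes: x right, y up, looking along -z (the intrinsics and any distortion apply to the point x, -y, -z); pixel columns grow to the right and rows downward; lengths in mm; the calibration is good to about 2 mm. A picture is of the moment at which its call begins. There is no depth.
- manip.job_done(): hands the job in; it is judged then, once.
Trained networks look in the newest picture that a camera, given by its name, has taken for a name from the list of things; names that differ only in an ending like _2 or _b are one class to them, and where a whole thing is asked for, a point or a joint stands for the part that bears it (a point fixed in the world has none). Each returns a list of dicts, best first, with "conf" (0 to 1); they miss things now and then, are a little off and sometimes report something else, mostly with a low value. They report only what shows in the picture. A call takes as long as a camera call. They do not tell look-alikes from the thing itself.
- manip.spot_in(camera, label): "pixel" ([column, row] in pixels, amid what is visible of it).
- manip.outline_of(camera, label): "region" (480x640 bool, what is visible of it) and "pixel" ([column, row] in pixels, amid what is visible of it).
- manip.spot_point(camera, label): "pixel" ([column, row] in pixels: a listed point, or the origin of a listed thing).
The state is a dict: "time": time; "joint_pos": joint angles; "qvel": joint speeds; "joint_efforts": joint torques, N m; "ee_pos": TCP position; "orientation": TCP orientation; "force": force on the tool from outside, world axes, zero at the start; "torque": the same for the moment, N m; "finger_gap": finger opening in mm; "gripper_force": force on a finger pad.
Only numpy, scipy, OpenCV 4.12 (cv2) and the standard library are available. Lean on these libraries where they do the work, as an engineer would, in place of code of your own. Each camera call takes 0.05 s, during which the arm holds its last target. There are 200 camera calls.

## Working session

There is one attempt and no reset: what is moved stays moved. The work goes in short steps, Python scripts to look and compute and a tool call to move; the robot and the scene stay as the last step left them, time stands still between calls to the robot, and variables do not carry over. Pictures are saved under pics/ and viewed, at most 14 in all, crops included, and the job is handed in when it is done.

Besides the shell and the picture viewer there is one more tool, called after ">>>" in YAML: its name, and indented under it one key for each argument. step_arm: Moves the arm, as the interface text tells. Its arguments: {"type":"object","properties":{"increments":{"type":"array","items":{"type":"object","properties":{"dx":{"type":"number"},"dy":{"type":"number"},"dz":{"type":"number"},"rx":{"type":"number"},"ry":{"type":"number"},"rz":{"type":"number"},"jaw":{"type":"number"}}}},"newtons":{"type":"number"}},"required":["increments"]}

```bash
mkdir -p pics; ls
cat > h.py <<'E'
import numpy as np, cv2
from cell import manip
def ray(c,px):
    # pixel -> origin, direction (world)
    K=np.array(c["K"]);d=np.linalg.inv(K)@np.array([px[0],px[1],1.0])
    d=np.array([d[0],-d[1],-d[2]]);d=np.array(c["rotation"])@d
    return np.array(c["xyz"],float),d/np.linalg.norm(d)
def at_z(c,px,z):
    o,d=ray(c,px);return o+d*(z-o[2])/d[2]
def meet(r1,r2):
    (o1,d1),(o2,d2)=r1,r2
    s=np.linalg.lstsq(np.c_[d1,-d2],o2-o1,rcond=None)[0]
    a,b=o1+s[0]*d1,o2+s[1]*d2
    return (a+b)/2,np.linalg.norm(a-b)
def save(c,n):
    cv2.imwrite(f"pics/{n}.png",cv2.cvtColor(c["frame"],cv2.COLOR_RGB2BGR))
E
python3 - <<'E'
from h import *
print(manip.pinch_z, [k for k in manip.camera("top")])
for n in ("top","side"):
    c=manip.camera(n);save(c,n);print(n,np.round(c["xyz"]),np.round(c["rotation"],3).tolist(),np.round(c["K"]).tolist())
    for l in "tin cone blue_jar green_jar amber_jar walnut marble runner phone dish".split():
        r=manip.spot_point(n,l)
        print(l,[(round(x["conf"],2),np.round(x["pixel"],1).tolist(),np.round(at_z(c,x["pixel"],0)[:2]).tolist()) for x in r if x["conf"]>.3])
E
```

```text
pics
18.700000000000003 ['frame', 'K', 'xyz', 'rotation']
top [ 390.  -45. 1288.] [[-0.004, 0.99, -0.142], [-1.0, -0.003, 0.004], [0.003, 0.142, 0.99]] [[624.0, 0.0, 325.0], [0.0, 624.0, 238.0], [0.0, 0.0, 1.0]]
tin [(0.76, [127.7, 229.3], [596.0, 362.0])]
cone [(0.7, [465.8, 220.8], [612.0, -346.0])]
blue_jar [(0.64, [143.9, 344.1], [359.0, 319.0])]
green_jar [(0.62, [317.3, 306.0], [435.0, -34.0])]
amber_jar [(0.94, [469.7, 292.0], [463.0, -348.0]), (0.92, [511.9, 256.5], [536.0, -439.0])]
walnut [(0.72, [381.8, 218.0], [618.0, -169.0])]
marble [(0.86, [222.2, 229.9], [594.0, 165.0]), (0.48, [301.3, 222.7], [609.0, -1.0])]
runner [(0.66, [303.3, 224.7], [604.0, -5.0])]
phone [(0.92, [234.6, 142.5], [783.0, 142.0]), (0.71, [126.4, 229.8], [595.0, 364.0])]
dish [(0.86, [358.5, 142.7], [781.0, -123.0]), (0.73, [128.8, 225.5], [604.0, 360.0]), (0.33, [235.5, 141.2], [785.0, 140.0])]
side [135. 542. 872.] [[-0.784, 0.479, -0.394], [-0.621, -0.592, 0.514], [0.013, 0.648, 0.762]] [[521.0, 0.0, 316.0], [0.0, 521.0, 245.0], [0.0, 0.0, 1.0]]
tin [(0.65, [164.7, 375.6], [607.0, 367.0]), (0.35, [338.8, 206.6], [619.0, -175.0])]
cone [(0.53, [381.2, 169.8], [613.0, -346.0])]
blue_jar [(0.91, [288.5, 446.1], [351.0, 323.0]), (0.9, [228.7, 421.0], [458.0, 355.0]), (0.33, [187.4, 256.1], [782.0, 151.0])]
green_jar [(0.8, [369.5, 281.3], [439.0, -40.0]), (0.43, [338.3, 207.3], [618.0, -172.0])]
amber_jar [(0.76, [432.5, 195.8], [466.0, -346.0]), (0.61, [381.8, 173.5], [604.0, -335.0])]
walnut [(0.85, [338.4, 207.3], [618.0, -172.0])]
marble [(0.84, [247.3, 306.4], [593.0, 164.0])]
runner [(0.72, [296.5, 256.6], [599.0, 4.0])]
phone [(0.63, [187.9, 256.3], [781.0, 150.0])]
dish [(0.69, [262.9, 191.5], [791.0, -100.0])]
```

View pics/top.png

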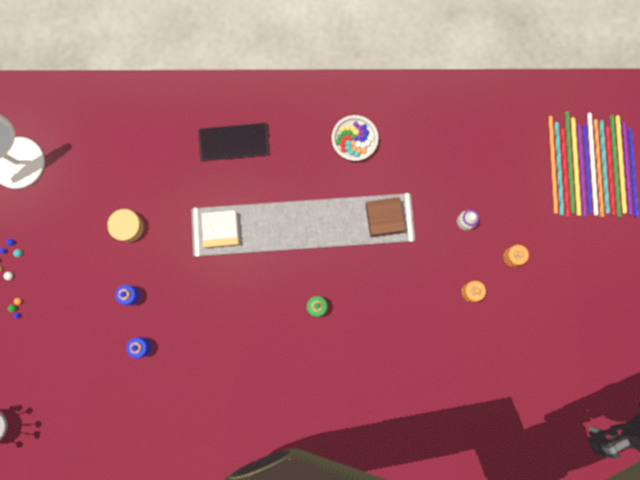

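View pics/side.png

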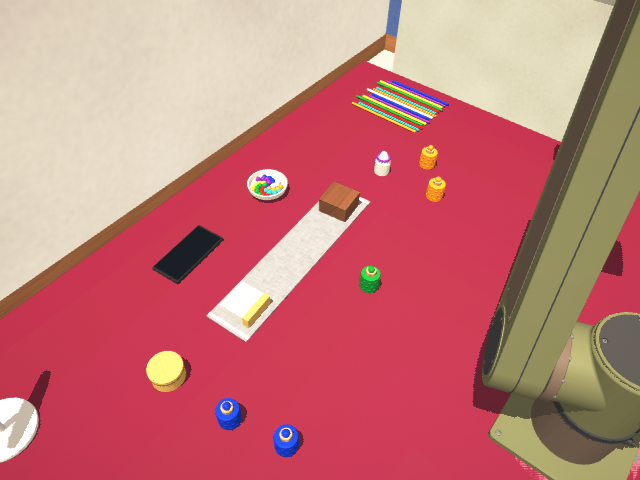

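The pictures show the tin at top (125,226), the blue jars at (127,295) and (138,348), and green at (317,306). The ambers are at (474,292) and (517,256), the cone at (468,220), marble left and walnut right. The blue jar wanted is the one near (458,355) and the amber one is near (463,-348). Next I fit known shapes to the outlines in both views, leaving height free as a check.

```bash
cat > fit.py <<'E'
from h import *
from scipy.optimize import least_squares
t=np.linspace(0,2*np.pi,40,endpoint=False)
circ=lambda r,z:np.c_[r*np.cos(t),r*np.sin(t),0*t+z]
box=lambda a,b,h:np.array([[x,y,z] for x in(-a/2,a/2) for y in(-b/2,b/2) for z in(0,h)])
jar=np.r_[circ(20,0),circ(20,44),circ(10,52),circ(5,57),[[0,0,62]]]
SH=dict(tin=np.r_[circ(32,0),circ(32,36)],cone=np.r_[circ(19,0),circ(19,34),[[0,0,62]]],blue_jar=jar,green_jar=jar,amber_jar=jar,
 walnut=box(70,70,40),marble=box(70,70,25),runner=box(100,460,3))
a=np.linspace(0,2*np.pi,16,endpoint=False);D=np.c_[np.cos(a),np.sin(a)]
def proj(c,P):
    Q=(P-np.array(c["xyz"]))@np.array(c["rotation"]);Q=np.c_[Q[:,0],-Q[:,1],-Q[:,2]]@np.array(c["K"]).T
    return Q[:,:2]/Q[:,2:]
def model(l,p):
    yaw=p[3] if len(p)>3 else 0;R=np.array([[np.cos(yaw),-np.sin(yaw),0],[np.sin(yaw),np.cos(yaw),0],[0,0,1]])
    return SH[l]@R.T+p[:3]
def region(cam,c,l,near):
    px=proj(c,np.array([[*near,20.]]))[0]
    r=[x for x in manip.outline_of(cam,l) if np.hypot(*(np.array(x["pixel"])-px))<25]
    if not r: return None
    m=r[0]["region"].astype(np.uint8);n,lab,st,_=cv2.connectedComponentsWithStats(m)
    v,u=np.nonzero(lab==1+np.argmax(st[1:,4]));return np.c_[u,v].astype(float)
def fit(l,near,cams=("top","side"),z0=0,yaw=False):
    S=[]
    for n in cams:
        c=manip.camera(n);g=region(n,c,l,near)
        if g is None: print(l,"missed in",n);continue
        S.append((c,(g@D.T).max(0)+.5*np.abs(D).max(1)*0+.4))
    f=lambda p:np.concatenate([(proj(c,model(l,p))@D.T).max(0)-s for c,s in S])
    r=least_squares(f,[*near,z0]+([0.03] if yaw else []),loss="soft_l1",x_scale=[1,1,1]+([.01] if yaw else []))
    print(l,len(S),np.round(r.x,3).tolist(),"rms px",round(float(np.sqrt((r.fun**2).mean())),2));return r.x
E
python3 - <<'E'
from fit import *
for l,n,y in [("tin",(600,362),0),("cone",(612,-346),0),("blue_jar",(458,355),0),("green_jar",(437,-37),0),("amber_jar",(464,-347),0),("walnut",(618,-172),1),("marble",(594,164),1),("runner",(603,-2),1)]:
    fit(l,n,yaw=y)
E
```

```text
tin 2 [601.481, 362.526, -0.138] rms px 0.85
cone 2 [611.585, -343.8, 0.199] rms px 0.55
blue_jar 2 [458.979, 350.342, -1.673] rms px 0.66
green_jar missed in top
green_jar 1 [451.89, -64.569, -50.512] rms px 0.35
amber_jar 2 [463.394, -348.592, -1.21] rms px 0.4
walnut 2 [617.145, -172.128, 0.74, 0.135] rms px 1.03
marble 2 [594.226, 168.153, 0.549, 0.09] rms px 0.58
runner 2 [607.044, -2.304, -6.303, 0.062] rms px 2.65
```

Run:
```python
from fit import *
import fit as F
def reg(cam,c,l,near):
    px=proj(c,np.array([[*near,25.]]))[0]
    h=cv2.cvtColor(c["frame"],cv2.COLOR_RGB2HSV);m=((h[...,0]>8)&(h[...,0]<140)&(h[...,1]>90)&(h[...,2]>25)).astype(np.uint8)
    n,lab,st,ce=cv2.connectedComponentsWithStats(m);ok=[i for i in range(1,n) if st[i,4]>60]
    i=min(ok,key=lambda i:np.hypot(*(ce[i]-px)));print(cam,l,st[i].tolist())
    v,u=np.nonzero(lab==i);return np.c_[u,v].astype(float)
F.region=reg
for l,n in [("green_jar",(437,-37)),("blue_jar",(459,350)),("amber_jar",(463,-348))]: fit(l,n)
s=manip.state();print(np.round(s["orientation"],4).tolist(),s["finger_gap"],s["time"])
c=manip.camera("wrist");print(np.round(c["xyz"]),np.round(c["rotation"],2).tolist())
```

```text
top green_jar [306, 296, 22, 21, 345]
side green_jar [359, 266, 22, 27, 477]
green_jar 2 [434.986, -32.395, -3.235] rms px 0.75
top blue_jar [115, 285, 26, 20, 321]
side blue_jar [215, 398, 27, 32, 627]
blue_jar 2 [459.189, 350.305, -1.331] rms px 0.54
top amber_jar [461, 281, 25, 21, 410]
side amber_jar [426, 176, 20, 26, 377]
amber_jar 2 [463.97, -350.183, -2.125] rms px 0.4
[[0.9082, 0.4185, -0.0], [0.4185, -0.9082, 0.0], [-0.0, -0.0, -1.0]] 85.88669974414134 3.05
[ 312. -489.  373.] [[0.42, 0.87, 0.28], [-0.91, 0.4, 0.13], [0.0, -0.31, 0.95]]
```

>>> step_arm:
  increments:
    - {"dx": 401,"dy": -346,"dz": 0,"rz": 0.4318,"jaw": 1}
    - {"dx": 401,"dy": -346,"dz": 0,"rz": 0.4318,"jaw": 1}
    - {"dx": 401,"dy": -346,"dz": 0,"rz": 0.4318,"jaw": 1}
    - {"dx": 401,"dy": -346,"dz": 0,"rz": 0.4318,"jaw": 1}
    - {"dx": 401,"dy": -346,"dz": 0,"rz": 0.4318,"jaw": 1}
    - {"dx": 401,"dy": -346,"dz": 0,"rz": 0.4318,"jaw": 1}
    - {"dx": 401,"dy": -346,"dz": 0,"rz": 0.4318,"jaw": 1}
    - {"dx": 401,"dy": -346,"dz": 0,"rz": 0.4318,"jaw": 1}
    - {"dx": 401,"dy": -346,"dz": 0,"rz": 0.4318,"jaw": 1}
    - {"dx": 401,"dy": -346,"dz": 0,"rz": 0.4318,"jaw": 1}
    - {"dx": 401,"dy": -346,"dz": 0,"rz": 0.4318,"jaw": 1}
    - {"dx": 401,"dy": -346,"dz": 0,"rz": 0.4318,"jaw": 1}
    - {"dx": 401,"dy": -346,"dz": 0,"rz": 0.4318,"jaw": 1}
    - {"dx": 401,"dy": -346,"dz": 0,"rz": 0.4318,"jaw": 1}

```text
$.increments[0]: bad value
```

>>> step_arm:
  increments:
    - {"dx": 36,"dy": -31,"dz": 0,"rx": 0,"ry": 0,"rz": 0.1,"jaw": 1}
    - {"dx": 73,"dy": -63,"dz": 0,"rx": 0,"ry": 0,"rz": 0.2,"jaw": 1}
    - {"dx": 109,"dy": -94,"dz": 0,"rx": 0,"ry": 0,"rz": 0.3,"jaw": 1}

```text
time: 3.4
ee_pos: [300.6, -390.0, 191.9]
orientation: [[0.992, 0.126, 0.0], [0.126, -0.992, 0.0], [0.0, -0.0, -1.0]]
force: [0.8, 0.2, 0.2]
finger_gap: 85.4
gripper_force: 0.0
```

>>> step_arm:
  increments:
    - {"dx": 204.7,"dy": -327,"dz": 0,"rx": 0,"ry": 0,"rz": 0.1318,"jaw": 1}
    - {"dx": 204.7,"dy": -327,"dz": 0,"rx": 0,"ry": 0,"rz": 0.1318,"jaw": 1}
    - {"dx": 204.7,"dy": -327,"dz": 0,"rx": 0,"ry": 0,"rz": 0.1318,"jaw": 1}
    - {"dx": 204.7,"dy": -327,"dz": 0,"rx": 0,"ry": 0,"rz": 0.1318,"jaw": 1}
    - {"dx": 204.7,"dy": -327,"dz": 0,"rx": 0,"ry": 0,"rz": 0.1318,"jaw": 1}
    - {"dx": 204.7,"dy": -327,"dz": 0,"rx": 0,"ry": 0,"rz": 0.1318,"jaw": 1}
    - {"dx": 204.7,"dy": -327,"dz": 0,"rx": 0,"ry": 0,"rz": 0.1318,"jaw": 1}
    - {"dx": 204.7,"dy": -327,"dz": 0,"rx": 0,"ry": 0,"rz": 0.1318,"jaw": 1}
    - {"dx": 204.7,"dy": -327,"dz": 0,"rx": 0,"ry": 0,"rz": 0.1318,"jaw": 1}

```text
time: 4.3
ee_pos: [462.1, -36.3, 192.3]
orientation: [[1.0, 0.005, 0.002], [0.005, -1.0, 0.002], [0.002, -0.002, -1.0]]
force: [-0.9, -0.6, 0.1]
finger_gap: 85.3
gripper_force: 0.0
```

Run:
```python
from fit import *
c=manip.camera("wrist");save(c,"w1")
fit("green_jar",(435,-33),cams=("wrist",))
fit("green_jar",(435,-33),cams=("wrist","side"))
fit("green_jar",(435,-33),cams=("wrist","side","top"))
s=manip.state();print(np.round(s["ee_pos"],1),np.round(s["joint_pos"],1))
```

```text
green_jar 1 [432.664, -31.733, -9.238] rms px 0.52
green_jar 2 [435.103, -31.484, -2.423] rms px 0.54
green_jar missed in side
green_jar 2 [430.364, -31.176, -15.872] rms px 1.57
[460.1 -40.6 192. ] [-10.3   8.5  99.    0.   72.5  79.8]
```

View pics/w1.png

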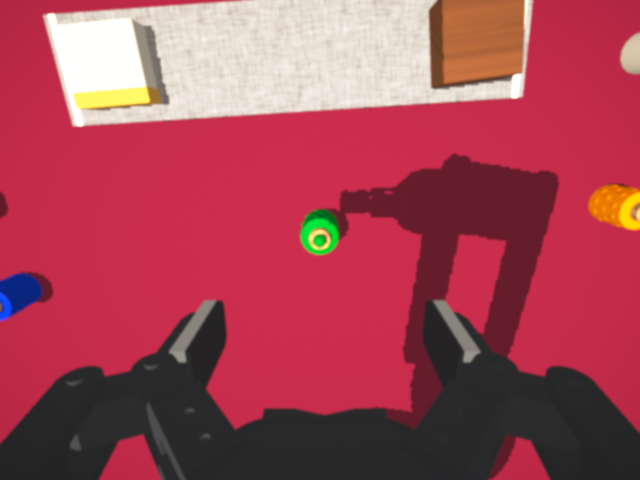

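>>> step_arm:
  increments:
    - {"dx": -25,"dy": -8.5,"dz": 40,"rx": 0,"ry": 0,"rz": 0,"jaw": 1}
    - {"dx": -25,"dy": -8.5,"dz": 85,"rx": 0,"ry": 0,"rz": 0,"jaw": 1}
    - {"dx": -25,"dy": -8.5,"dz": 125,"rx": 0,"ry": 0,"rz": 0,"jaw": 1}
    - {"dx": -25,"dy": -8.5,"dz": 160,"rx": 0,"ry": 0,"rz": 0,"jaw": 1}
    - {"dx": -25,"dy": -8.5,"dz": 182,"rx": 0,"ry": 0,"rz": 0,"jaw": 1}
    - {"dx": -25,"dy": -8.5,"dz": 182,"rx": 0,"ry": 0,"rz": 0,"jaw": 1}
    - {"dx": -25,"dy": -8.5,"dz": 182,"rx": 0,"ry": 0,"rz": 0,"jaw": 0}
    - {"dx": -25,"dy": -8.5,"dz": 182,"rx": 0,"ry": 0,"rz": 0,"jaw": 0}
    - {"dx": -25,"dy": -8.5,"dz": 182,"rx": 0,"ry": 0,"rz": 0,"jaw": 0}
    - {"dx": -25,"dy": -8.5,"dz": 182,"rx": 0,"ry": 0,"rz": 0,"jaw": 0}
    - {"dx": -25,"dy": -8.5,"dz": 182,"rx": 0,"ry": 0,"rz": 0,"jaw": 0}
  newtons: 40

```text
time: 6.05
ee_pos: [436.1, -31.6, 11.0]
orientation: [[1.0, -0.0, 0.002], [-0.0, -1.0, -0.0], [0.002, 0.0, -1.0]]
force: [-1.3, 0.5, 5.1]
finger_gap: 16.0
gripper_force: 39.0
```

Run:
```python
from h import *
c=manip.camera("wrist");save(c,"w2")
s=manip.state();print(s["finger_gap"],s["gripper_force"],np.round(s["force"],1))
c=manip.camera("side");f=c["frame"][220:340,310:470];cv2.imwrite("pics/s2.png",cv2.resize(f[...,::-1],None,fx=4,fy=4))
```

```text
15.552173808316972 38.91369044780731 [-0.5  1.6  7. ]
```

View pics/w2.png

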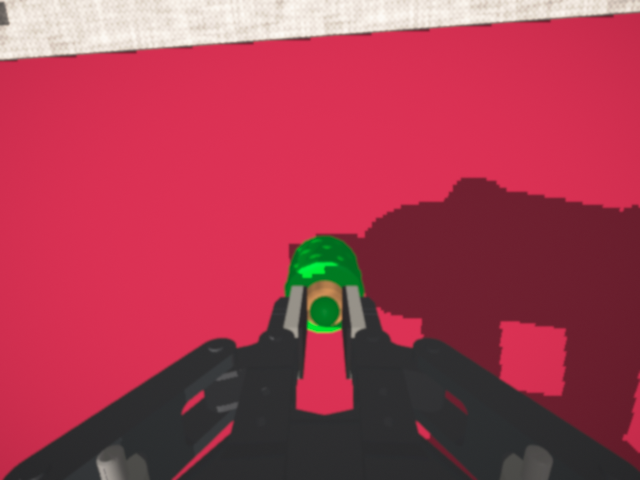

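View pics/s2.png

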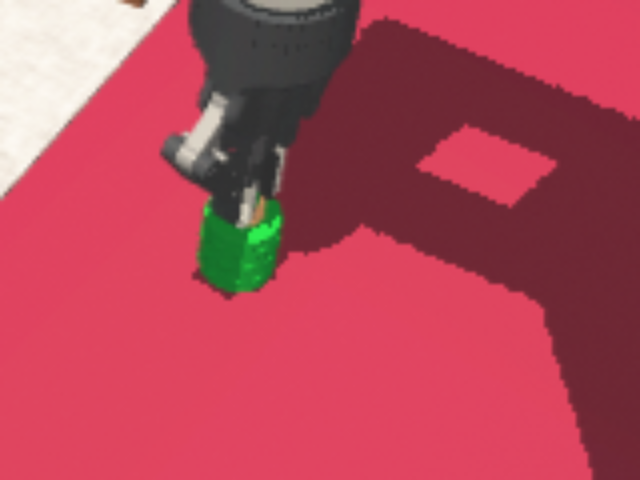

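Run:
```python
from fit import *
s=manip.state();print(np.round(s["ee_pos"],1),np.round(s["joint_pos"],2),s["finger_gap"],np.round(s["joint_efforts"],1))
for n in("side","wrist"):
    c=manip.camera(n);print(n,np.round(c["xyz"],1))
    for z in (0,11,30,45,62): 
        p=proj(c,np.array([[436,-32,z],[436,-12,z],[436,-52,z]]));print(z,np.round(p).tolist(),np.round((p[0]-[310,220])*4).tolist())
```

```text
[436.1 -31.6  11. ] [-9.7000e+00  2.0410e+01  1.1589e+02  2.0000e-02  4.3570e+01  8.0290e+01] 15.448657090169565 [ -0.5 -34.8 -13.   -0.2  -0.2  -0. ]
side [135.2 542.3 871.7]
0 [[368.0, 284.0], [363.0, 291.0], [374.0, 278.0]] [233.0, 258.0]
11 [[369.0, 281.0], [363.0, 287.0], [374.0, 275.0]] [235.0, 245.0]
30 [[370.0, 276.0], [364.0, 282.0], [375.0, 270.0]] [239.0, 223.0]
45 [[370.0, 271.0], [365.0, 277.0], [376.0, 265.0]] [242.0, 205.0]
62 [[371.0, 266.0], [365.0, 272.0], [377.0, 260.0]] [245.0, 184.0]
wrist [514.7 -31.6 191.9]
0 [[325.0, 264.0], [292.0, 264.0], [358.0, 264.0]] [59.0, 177.0]
11 [[325.0, 271.0], [290.0, 272.0], [360.0, 271.0]] [59.0, 206.0]
30 [[325.0, 286.0], [287.0, 286.0], [363.0, 286.0]] [60.0, 264.0]
45 [[325.0, 300.0], [283.0, 300.0], [367.0, 300.0]] [60.0, 320.0]
62 [[325.0, 319.0], [279.0, 319.0], [371.0, 319.0]] [61.0, 395.0]
```

Run:
```python
from fit import *
c=dict(manip.camera("wrist"));print(np.round(c["K"],1).tolist(),np.round(c["rotation"],3).tolist())
ee=np.array(manip.state()["ee_pos"])
def tip(px,yo):
    o,d=ray(c,px);P=o+d*((ee[1]+yo)-o[1])/d[1];return np.round(P-ee,1)
# w1 (open): inner front tip corners, same camera-to-tool geometry
print("open",tip((222,302),42.9),tip((427,302),-42.9))
print("closed inner (w2)",[ (h,tip((304,288),h),tip((346,288),-h)) for h in (8,10)])
c0=manip.camera("wrist");r=fit("green_jar",(435,-32),cams=("wrist",))
```

```text
[[341.9, 0.0, 324.2], [0.0, 341.9, 237.0], [0.0, 0.0, 1.0]] [[-0.002, 0.952, 0.305], [-1.0, -0.002, 0.0], [0.001, -0.305, 0.952]]
open [ 9.  42.9 52.7] [  9.1 -42.9  53.3]
closed inner (w2) [(8, array([18.2,  8. , 58.5]), array([22.3, -8. , 66.8])), (10, array([ 3.1, 10. , 27.7]), array([  8.3, -10. ,  38.5]))]
green_jar 1 [431.316, -31.408, -9.793] rms px 1.46
```

The wrist view shows the fingertips ending at about (300,287), on the jar's shoulder, with the pads closed on the cork. The real tips therefore sit roughly 35 mm above the reported TCP. I'll open, go about 35 mm lower and watch the force.

>>> step_arm:
  increments:
    - {"dx": 0,"dy": 0,"dz": 0,"rx": 0,"ry": 0,"rz": 0,"jaw": 1}
    - {"dx": 0,"dy": 0,"dz": 0,"rx": 0,"ry": 0,"rz": 0,"jaw": 1}
    - {"dx": 0,"dy": 0,"dz": 0,"rx": 0,"ry": 0,"rz": 0,"jaw": 1}
    - {"dx": 0,"dy": 0,"dz": 0,"rx": 0,"ry": 0,"rz": 0,"jaw": 1}
    - {"dx": 0,"dy": 0,"dz": 10,"rx": 0,"ry": 0,"rz": 0,"jaw": 1}
    - {"dx": 0,"dy": 0,"dz": 20,"rx": 0,"ry": 0,"rz": 0,"jaw": 1}
    - {"dx": 0,"dy": 0,"dz": 20,"rx": 0,"ry": 0,"rz": 0,"jaw": 1}

```text
time: 7.15
ee_pos: [433.7, -31.4, -11.6]
orientation: [[1.0, -0.0, -0.004], [-0.0, -1.0, 0.001], [-0.004, -0.001, -1.0]]
force: [-0.6, -0.1, 0.4]
finger_gap: 85.4
gripper_force: 0.0
```

Run:
```python
from fit import *
s=manip.state();print(np.round(s["ee_pos"],1),s["finger_gap"],np.round(s["force"],1))
w=manip.camera("wrist")["frame"];c=manip.camera("side");f=cv2.resize(c["frame"][230:320,320:440],(640,480))
cv2.imwrite("pics/m3.png",cv2.resize(np.hstack([w,f])[...,::-1],(800,300)))
```

```text
[433.7 -31.4 -11.6] 85.35081743131661 [-0.6 -0.1  0.4]
```

View pics/m3.png

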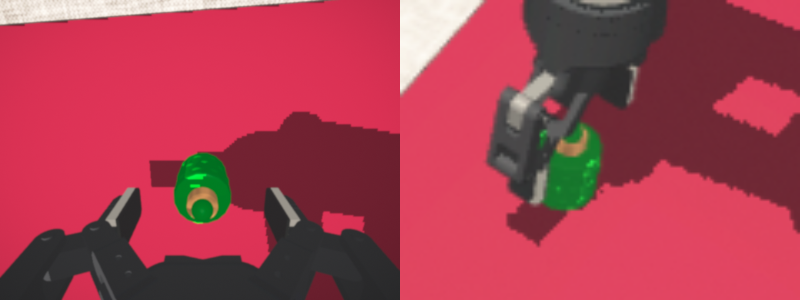

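>>> step_arm:
  increments:
    - {"dx": 1,"dy": 0,"dz": 8,"rx": 0,"ry": 0,"rz": 0,"jaw": 1}
    - {"dx": 1,"dy": 0,"dz": 14,"rx": 0,"ry": 0,"rz": 0,"jaw": 1}
    - {"dx": 1,"dy": 0,"dz": 14,"rx": 0,"ry": 0,"rz": 0,"jaw": 0}
    - {"dx": 1,"dy": 0,"dz": 14,"rx": 0,"ry": 0,"rz": 0,"jaw": 0}
    - {"dx": 1,"dy": 0,"dz": 14,"rx": 0,"ry": 0,"rz": 0,"jaw": 0}
    - {"dx": 1,"dy": 0,"dz": 14,"rx": 0,"ry": 0,"rz": 0,"jaw": 0}
  newtons: 40

```text
time: 7.85
ee_pos: [436.4, -31.7, -23.7]
orientation: [[1.0, 0.0, 0.0], [0.0, -1.0, -0.0], [0.0, 0.0, -1.0]]
force: [-0.2, -0.4, 1.5]
finger_gap: 38.8
gripper_force: 40.2
```

>>> step_arm:
  increments:
    - {"dx": 0,"dy": 0,"dz": -30,"rx": 0,"ry": 0,"rz": 0,"jaw": 0}
    - {"dx": 0,"dy": 0,"dz": -75,"rx": 0,"ry": 0,"rz": 0,"jaw": 0}
    - {"dx": 20,"dy": -25,"dz": -80,"rx": 0,"ry": 0,"rz": 0,"jaw": 0}
    - {"dx": 50,"dy": -62,"dz": -80,"rx": 0,"ry": 0,"rz": 0,"jaw": 0}
    - {"dx": 80,"dy": -100,"dz": -80,"rx": 0,"ry": 0,"rz": 0,"jaw": 0}
    - {"dx": 110,"dy": -137,"dz": -80,"rx": 0,"ry": 0,"rz": 0,"jaw": 0}
    - {"dx": 140,"dy": -175,"dz": -80,"rx": 0,"ry": 0,"rz": 0,"jaw": 0}
    - {"dx": 159,"dy": -199.5,"dz": -75,"rx": 0,"ry": 0,"rz": 0,"jaw": 0}
    - {"dx": 159,"dy": -199.5,"dz": -55,"rx": 0,"ry": 0,"rz": 0,"jaw": 0}
    - {"dx": 159,"dy": -199.5,"dz": -40,"rx": 0,"ry": 0,"rz": 0,"jaw": 0}
    - {"dx": 159,"dy": -199.5,"dz": -40,"rx": 0,"ry": 0,"rz": 0,"jaw": 0}

```text
time: 8.95
ee_pos: [592.7, 167.7, 13.5]
orientation: [[1.0, 0.001, -0.006], [0.001, -1.0, -0.001], [-0.006, 0.001, -1.0]]
force: [-0.5, -0.6, -1.9]
finger_gap: 38.7
gripper_force: 40.8
```

Run:
```python
from fit import *
s=manip.state();print(np.round(s["ee_pos"],1),s["finger_gap"],np.round(s["force"],1))
w=manip.camera("wrist")["frame"];c=manip.camera("side");f=cv2.resize(c["frame"][245:335,200:320],(640,480))
cv2.imwrite("pics/m4.png",cv2.resize(np.hstack([w,f])[...,::-1],(800,300)))
```

```text
[592.7 167.7  13.5] 38.71208101218547 [-0.5 -0.6 -1.9]
```

View pics/m4.png

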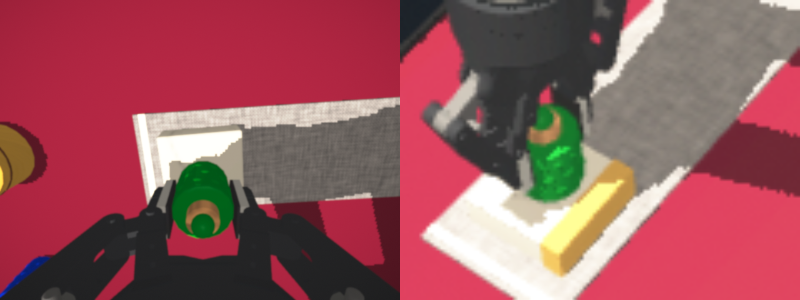

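>>> step_arm:
  increments:
    - {"dx": 0,"dy": 0,"dz": 6,"rx": 0,"ry": 0,"rz": 0,"jaw": 0}
    - {"dx": 0,"dy": 0,"dz": 10,"rx": 0,"ry": 0,"rz": 0,"jaw": 0}
    - {"dx": 0,"dy": 0,"dz": 10.5,"rx": 0,"ry": 0,"rz": 0,"jaw": 0}
    - {"dx": 0,"dy": 0,"dz": 10.5,"rx": 0,"ry": 0,"rz": 0,"jaw": 0}
    - {"dx": 0,"dy": 0,"dz": 10.5,"rx": 0,"ry": 0,"rz": 0,"jaw": 1}
    - {"dx": 0,"dy": 0,"dz": 10.5,"rx": 0,"ry": 0,"rz": 0,"jaw": 1}
    - {"dx": 0,"dy": 0,"dz": 10.5,"rx": 0,"ry": 0,"rz": 0,"jaw": 1}
    - {"dx": 0,"dy": 0,"dz": 10.5,"rx": 0,"ry": 0,"rz": 0,"jaw": 1}
    - {"dx": 0,"dy": 0,"dz": -15,"rx": 0,"ry": 0,"rz": 0,"jaw": 1}
    - {"dx": 0,"dy": 0,"dz": -60,"rx": 0,"ry": 0,"rz": 0,"jaw": 1}
    - {"dx": 0,"dy": 0,"dz": -100,"rx": 0,"ry": 0,"rz": 0,"jaw": 1}
    - {"dx": 6,"dy": -50,"dz": -100,"rx": 0,"ry": 0,"rz": 0,"jaw": 1}
    - {"dx": 6,"dy": -100,"dz": -100,"rx": 0,"ry": 0,"rz": 0,"jaw": 1}
    - {"dx": 6,"dy": -150,"dz": -100,"rx": 0,"ry": 0,"rz": 0,"jaw": 1}
    - {"dx": 6,"dy": -195,"dz": -100,"rx": 0,"ry": 0,"rz": 0,"jaw": 1}
    - {"dx": 6,"dy": -195,"dz": -100,"rx": 0,"ry": 0,"rz": 0,"jaw": 1}
    - {"dx": 6,"dy": -195,"dz": -100,"rx": 0,"ry": 0,"rz": 0,"jaw": 1}

```text
time: 10.75
ee_pos: [600.6, 364.0, 115.6]
orientation: [[1.0, 0.003, -0.0], [0.003, -1.0, -0.001], [-0.0, 0.001, -1.0]]
force: [0.9, -0.9, -0.7]
finger_gap: 85.1
gripper_force: 0.0
```

Run:
```python
from fit import *
s=manip.state();print(s["time"],np.round(s["ee_pos"],1),s["finger_gap"],np.round(s["force"],1))
fit("tin",(601,362),cams=("wrist",));fit("tin",(601,362),cams=("wrist","side"))
fit("green_jar",(594,168),z0=28)
```

```text
10.75 [600.6 364.  115.6] 85.106088533479 [ 0.9 -0.9 -0.7]
tin 1 [599.908, 361.5, -6.609] rms px 0.57
tin 2 [601.781, 361.849, -1.376] rms px 0.85
green_jar 2 [593.434, 167.25, 27.167] rms px 0.54
```

>>> step_arm:
  increments:
    - {"dx": 0,"dy": 0.7,"dz": 45,"rx": 0,"ry": 0,"rz": 0,"jaw": 1}
    - {"dx": 0,"dy": 0.7,"dz": 85,"rx": 0,"ry": 0,"rz": 0,"jaw": 1}
    - {"dx": 0,"dy": 0.7,"dz": 115,"rx": 0,"ry": 0,"rz": 0,"jaw": 1}
    - {"dx": 0,"dy": 0.7,"dz": 135,"rx": 0,"ry": 0,"rz": 0,"jaw": 1}
    - {"dx": 0,"dy": 0.7,"dz": 145,"rx": 0,"ry": 0,"rz": 0,"jaw": 1}
    - {"dx": 0,"dy": 0.7,"dz": 148,"rx": 0,"ry": 0,"rz": 0,"jaw": 1}
    - {"dx": 0,"dy": 0.7,"dz": 148,"rx": 0,"ry": 0,"rz": 0,"jaw": 0}
    - {"dx": 0,"dy": 0.7,"dz": 148,"rx": 0,"ry": 0,"rz": 0,"jaw": 0}
    - {"dx": 0,"dy": 0.7,"dz": 148,"rx": 0,"ry": 0,"rz": 0,"jaw": 0}
    - {"dx": 0,"dy": 0.7,"dz": 148,"rx": 0,"ry": 0,"rz": 0,"jaw": 0}
  newtons: 40

```text
time: 12.25
ee_pos: [602.5, 362.8, -30.2]
orientation: [[1.0, 0.0, 0.003], [0.0, -1.0, 0.001], [0.003, -0.001, -1.0]]
force: [0.1, -0.1, 4.8]
finger_gap: 62.2
gripper_force: 44.2
```

>>> step_arm:
  increments:
    - {"dx": 0,"dy": 0,"dz": -25,"rx": 0,"ry": 0,"rz": 0,"jaw": 0}
    - {"dx": 0,"dy": 0,"dz": -70,"rx": 0,"ry": 0,"rz": 0,"jaw": 0}
    - {"dx": 0,"dy": 0,"dz": -115,"rx": 0,"ry": 0,"rz": 0,"jaw": 0}
    - {"dx": 4,"dy": 25,"dz": -125,"rx": 0,"ry": 0,"rz": 0,"jaw": 0}
    - {"dx": 4,"dy": 70,"dz": -125,"rx": 0,"ry": 0,"rz": 0,"jaw": 0}
    - {"dx": 4,"dy": 120,"dz": -125,"rx": 0,"ry": 0,"rz": 0,"jaw": 0}
    - {"dx": 4,"dy": 170,"dz": -125,"rx": 0,"ry": 0,"rz": 0,"jaw": 0}
    - {"dx": 4,"dy": 220,"dz": -125,"rx": 0,"ry": 0,"rz": 0,"jaw": 0}
    - {"dx": 4,"dy": 270,"dz": -125,"rx": 0,"ry": 0,"rz": 0,"jaw": 0}
    - {"dx": 4,"dy": 320,"dz": -115,"rx": 0,"ry": 0,"rz": 0,"jaw": 0}
    - {"dx": 4,"dy": 350,"dz": -80,"rx": 0,"ry": 0,"rz": 0,"jaw": 0}
    - {"dx": 4,"dy": 364,"dz": -45,"rx": 0,"ry": 0,"rz": 0,"jaw": 0}
    - {"dx": 4,"dy": 364,"dz": -25,"rx": 0,"ry": 0,"rz": 0,"jaw": 0}
    - {"dx": 4,"dy": 364,"dz": -15,"rx": 0,"ry": 0,"rz": 0,"jaw": 0}
    - {"dx": 4,"dy": 364,"dz": -15,"rx": 0,"ry": 0,"rz": 0,"jaw": 0}

```text
time: 13.75
ee_pos: [603.9, -1.7, -18.3]
orientation: [[1.0, -0.0, -0.003], [-0.0, -1.0, 0.0], [-0.003, -0.0, -1.0]]
force: [-0.6, -0.3, -2.1]
finger_gap: 62.3
gripper_force: 44.4
```

Run:
```python
from fit import *
s=manip.state();print(np.round(s["ee_pos"],1),s["finger_gap"],np.round(s["force"],1))
c=manip.camera("side")
w=manip.camera("wrist")["frame"];f=cv2.resize(c["frame"][200:320,220:380],(640,480))
cv2.imwrite("pics/m5.png",cv2.resize(np.hstack([w,f])[...,::-1],(800,300)))
```

```text
[603.9  -1.7 -18.3] 62.28479681205917 [-0.6 -0.3 -2.1]
```

View pics/m5.png

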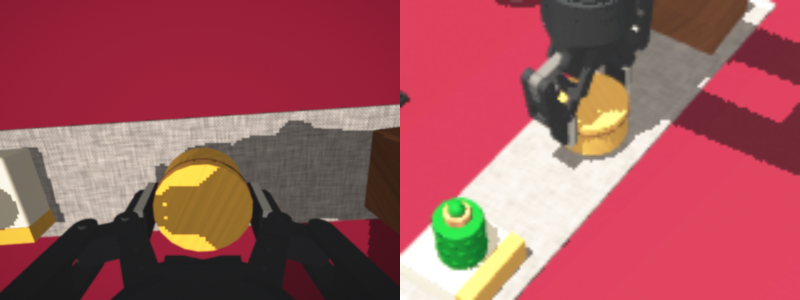

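>>> step_arm:
  increments:
    - {"dx": 0,"dy": 0,"dz": 6,"rx": 0,"ry": 0,"rz": 0,"jaw": 0}
    - {"dx": 0,"dy": 0,"dz": 10,"rx": 0,"ry": 0,"rz": 0,"jaw": 0}
    - {"dx": 0,"dy": 0,"dz": 10,"rx": 0,"ry": 0,"rz": 0,"jaw": 0}
    - {"dx": 0,"dy": 0,"dz": 10,"rx": 0,"ry": 0,"rz": 0,"jaw": 1}
    - {"dx": 0,"dy": 0,"dz": 10,"rx": 0,"ry": 0,"rz": 0,"jaw": 1}
    - {"dx": 0,"dy": 0,"dz": 10,"rx": 0,"ry": 0,"rz": 0,"jaw": 1}
    - {"dx": 0,"dy": 0,"dz": -10,"rx": 0,"ry": 0,"rz": 0,"jaw": 1}
    - {"dx": 0,"dy": 0,"dz": -55,"rx": 0,"ry": 0,"rz": 0,"jaw": 1}
    - {"dx": 0,"dy": 0,"dz": -100,"rx": 0,"ry": 0,"rz": 0,"jaw": 1}
    - {"dx": 6,"dy": 50,"dz": -110,"rx": 0,"ry": 0,"rz": 0,"jaw": 1}
    - {"dx": 6,"dy": 100,"dz": -110,"rx": 0,"ry": 0,"rz": 0,"jaw": 1}
    - {"dx": 6,"dy": 150,"dz": -110,"rx": 0,"ry": 0,"rz": 0,"jaw": 1}
    - {"dx": 6,"dy": 200,"dz": -110,"rx": 0,"ry": 0,"rz": 0,"jaw": 1}
    - {"dx": 6,"dy": 250,"dz": -110,"rx": 0,"ry": 0,"rz": 0,"jaw": 1}
    - {"dx": 6,"dy": 300,"dz": -110,"rx": 0,"ry": 0,"rz": 0,"jaw": 1}
    - {"dx": 6,"dy": 342,"dz": -110,"rx": 0,"ry": 0,"rz": 0,"jaw": 1}
    - {"dx": 6,"dy": 342,"dz": -110,"rx": 0,"ry": 0,"rz": 0,"jaw": 1}
    - {"dx": 6,"dy": 342,"dz": -110,"rx": 0,"ry": 0,"rz": 0,"jaw": 1}

```text
time: 15.65
ee_pos: [610.7, -345.1, 92.7]
orientation: [[1.0, -0.003, -0.0], [-0.003, -1.0, 0.001], [-0.0, -0.001, -1.0]]
force: [-0.5, 0.7, 0.5]
finger_gap: 85.6
gripper_force: 0.0
```

Run:
```python
from fit import *
s=manip.state();print(s["time"],np.round(s["ee_pos"],1),s["finger_gap"],np.round(s["force"],1))
fit("cone",(611,-344),cams=("wrist",));fit("cone",(611,-344),cams=("wrist","side"))
fit("tin",(605,-2),z0=3)
```

```text
15.65 [ 610.7 -345.1   92.7] 85.57190744393728 [-0.5  0.7  0.5]
cone 1 [613.462, -343.76, 10.127] rms px 0.79
cone 2 [611.261, -343.56, 3.731] rms px 0.92
tin 2 [605.074, -2.439, 0.372] rms px 0.52
```

>>> step_arm:
  increments:
    - {"dx": 0,"dy": 0,"dz": 40,"rx": 0,"ry": 0,"rz": 0,"jaw": 1}
    - {"dx": 0,"dy": 0,"dz": 75,"rx": 0,"ry": 0,"rz": 0,"jaw": 1}
    - {"dx": 0,"dy": 0,"dz": 100,"rx": 0,"ry": 0,"rz": 0,"jaw": 1}
    - {"dx": 0,"dy": 0,"dz": 116,"rx": 0,"ry": 0,"rz": 0,"jaw": 1}
    - {"dx": 0,"dy": 0,"dz": 123,"rx": 0,"ry": 0,"rz": 0,"jaw": 1}
    - {"dx": 0,"dy": 0,"dz": 123,"rx": 0,"ry": 0,"rz": 0,"jaw": 1}
    - {"dx": 0,"dy": 0,"dz": 123,"rx": 0,"ry": 0,"rz": 0,"jaw": 0}
    - {"dx": 0,"dy": 0,"dz": 123,"rx": 0,"ry": 0,"rz": 0,"jaw": 0}
    - {"dx": 0,"dy": 0,"dz": 123,"rx": 0,"ry": 0,"rz": 0,"jaw": 0}
    - {"dx": 0,"dy": 0,"dz": 123,"rx": 0,"ry": 0,"rz": 0,"jaw": 0}
    - {"dx": 0,"dy": 0,"dz": 123,"rx": 0,"ry": 0,"rz": 0,"jaw": 0}
  newtons: 40

```text
time: 17.25
ee_pos: [612.2, -344.5, -28.4]
orientation: [[1.0, -0.0, 0.002], [-0.0, -1.0, -0.001], [0.002, 0.001, -1.0]]
force: [0.5, 0.1, 7.0]
finger_gap: 36.6
gripper_force: 40.4
```

>>> step_arm:
  increments:
    - {"dx": 0,"dy": 0,"dz": -25,"rx": 0,"ry": 0,"rz": 0,"jaw": 0}
    - {"dx": 0,"dy": 0,"dz": -65,"rx": 0,"ry": 0,"rz": 0,"jaw": 0}
    - {"dx": -1,"dy": -15,"dz": -90,"rx": 0,"ry": 0,"rz": 0,"jaw": 0}
    - {"dx": -2,"dy": -55,"dz": -90,"rx": 0,"ry": 0,"rz": 0,"jaw": 0}
    - {"dx": -3,"dy": -100,"dz": -90,"rx": 0,"ry": 0,"rz": 0,"jaw": 0}
    - {"dx": -4,"dy": -148,"dz": -90,"rx": 0,"ry": 0,"rz": 0,"jaw": 0}
    - {"dx": -5,"dy": -196,"dz": -90,"rx": 0,"ry": 0,"rz": 0,"jaw": 0}
    - {"dx": -6,"dy": -244,"dz": -90,"rx": 0,"ry": 0,"rz": 0,"jaw": 0}
    - {"dx": -6,"dy": -290,"dz": -90,"rx": 0,"ry": 0,"rz": 0,"jaw": 0}
    - {"dx": -6,"dy": -325,"dz": -85,"rx": 0,"ry": 0,"rz": 0,"jaw": 0}
    - {"dx": -6,"dy": -341.5,"dz": -70,"rx": 0,"ry": 0,"rz": 0,"jaw": 0}
    - {"dx": -6,"dy": -341.5,"dz": -55,"rx": 0,"ry": 0,"rz": 0,"jaw": 0}
    - {"dx": -6,"dy": -341.5,"dz": -55,"rx": 0,"ry": 0,"rz": 0,"jaw": 0}
    - {"dx": -6,"dy": -341.5,"dz": -55,"rx": 0,"ry": 0,"rz": 0,"jaw": 0}

```text
time: 18.65
ee_pos: [604.9, -2.5, 24.8]
orientation: [[1.0, 0.0, -0.001], [0.0, -1.0, -0.0], [-0.001, 0.0, -1.0]]
force: [-0.1, -0.9, -1.5]
finger_gap: 36.5
gripper_force: 40.3
```

Run:
```python
from fit import *
s=manip.state();print(np.round(s["ee_pos"],1),s["finger_gap"],np.round(s["force"],1))
c=manip.camera("side")
w=manip.camera("wrist")["frame"];f=cv2.resize(c["frame"][200:320,220:380],(640,480))
cv2.imwrite("pics/m6.png",cv2.resize(np.hstack([w,f])[...,::-1],(800,300)))
for cams in [("wrist",),("top",),("wrist","side")]: fit("cone",(605,-2),cams=cams,z0=54)
```

```text
[604.9  -2.5  24.8] 36.462854924800084 [-0.1 -0.9 -1.5]
cone missed in wristTraceback (most recent call last):
  File "<stdin>", line 6, in <module>
  File "fit.py", line 29, in fit
    r=least_squares(f,[*near,z0]+([0.03] if yaw else []),loss="soft_l1",x_scale=[1,1,1]+([.01] if yaw else []))
    return func(*args, **kwargs)
    vector_fun = VectorFunction(
        fun_wrapped,
    ...<6 lines>...
        workers=workers
    )
    self._update_fun()
    ~~~~~~~~~~~~~~~~^^
    self.f = self.fun_wrapped(xp_copy(self.x))
             ~~~~~~~~~~~~~~~~^^^^^^^^^^^^^^^^^
    return np.atleast_1d(self.fun(x))
                         ~~~~~~~~^^^
    return self.f(x, *self.args, **self.kwargs)
           ~~~~~~^^^^^^^^^^^^^^^^^^^^^^^^^^^^^^
  File "fit.py", line 28, in <lambda>
    f=lambda p:np.concatenate([(proj(c,model(l,p))@D.T).max(0)-s for c,s in S])
               ~~~~~~~~~~~~~~^^^^^^^^^^^^^^^^^^^^^^^^^^^^^^^^^^^^^^^^^^^^^^^^^^
ValueError: need at least one array to concatenate
```

View pics/m6.png

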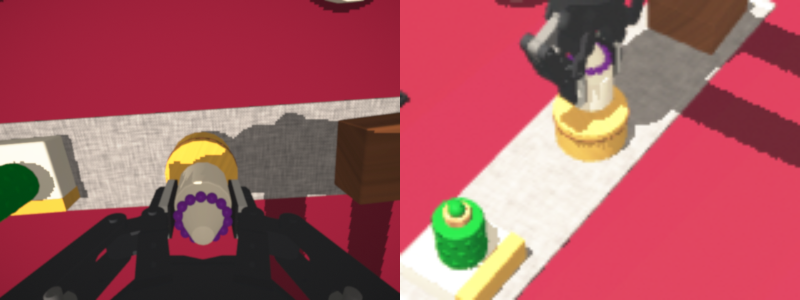

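>>> step_arm:
  increments:
    - {"dx": 0,"dy": 0,"dz": 8,"rx": 0,"ry": 0,"rz": 0,"jaw": 0}
    - {"dx": 0,"dy": 0,"dz": 12,"rx": 0,"ry": 0,"rz": 0,"jaw": 0}
    - {"dx": 0,"dy": 0,"dz": 14,"rx": 0,"ry": 0,"rz": 0,"jaw": 0}
    - {"dx": 0,"dy": 0,"dz": 14,"rx": 0,"ry": 0,"rz": 0,"jaw": 0}
    - {"dx": 0,"dy": 0,"dz": 14,"rx": 0,"ry": 0,"rz": 0,"jaw": 1}
    - {"dx": 0,"dy": 0,"dz": 14,"rx": 0,"ry": 0,"rz": 0,"jaw": 1}
    - {"dx": 0,"dy": 0,"dz": 14,"rx": 0,"ry": 0,"rz": 0,"jaw": 1}
    - {"dx": 0,"dy": 0,"dz": 14,"rx": 0,"ry": 0,"rz": 0,"jaw": 1}
    - {"dx": 0,"dy": 0,"dz": -10,"rx": 0,"ry": 0,"rz": 0,"jaw": 1}
    - {"dx": 0,"dy": 0,"dz": -55,"rx": 0,"ry": 0,"rz": 0,"jaw": 1}
    - {"dx": 0,"dy": 0,"dz": -100,"rx": 0,"ry": 0,"rz": 0,"jaw": 1}
    - {"dx": -20,"dy": -45,"dz": -100,"rx": 0,"ry": 0,"rz": 0,"jaw": 1}
    - {"dx": -146,"dy": -352.5,"dz": -90,"rx": 0,"ry": 0,"rz": 0,"jaw": 1}
    - {"dx": -146,"dy": -352.5,"dz": -90,"rx": 0,"ry": 0,"rz": 0,"jaw": 1}
    - {"dx": -146,"dy": -352.5,"dz": -90,"rx": 0,"ry": 0,"rz": 0,"jaw": 1}
    - {"dx": -146,"dy": -352.5,"dz": -90,"rx": 0,"ry": 0,"rz": 0,"jaw": 1}
    - {"dx": -146,"dy": -352.5,"dz": -90,"rx": 0,"ry": 0,"rz": 0,"jaw": 1}
    - {"dx": -146,"dy": -352.5,"dz": -90,"rx": 0,"ry": 0,"rz": 0,"jaw": 1}
    - {"dx": -146,"dy": -352.5,"dz": -90,"rx": 0,"ry": 0,"rz": 0,"jaw": 1}
    - {"dx": -146,"dy": -352.5,"dz": -90,"rx": 0,"ry": 0,"rz": 0,"jaw": 1}

```text
time: 20.85
ee_pos: [457.3, 354.2, 115.0]
orientation: [[1.0, 0.005, -0.0], [0.005, -1.0, 0.002], [-0.0, -0.002, -1.0]]
force: [0.1, -0.7, 0.2]
finger_gap: 85.2
gripper_force: 0.0
```

Run:
```python
from fit import *
s=manip.state();print(s["time"],np.round(s["ee_pos"],1),s["finger_gap"],np.round(s["force"],1))
for l,n,cams,z in [("cone",(605,-2),("top","side"),39),("tin",(605,-2),("top","side"),3),("blue_jar",(459,350),("wrist","side"),0)]:
    try: fit(l,n,cams=cams,z0=z)
    except ValueError: pass
```

```text
20.85 [457.3 354.2 115. ] 85.1602063687572 [ 0.1 -0.7  0.2]
cone missed in side
cone 1 [605.726, -2.715, 20.285] rms px 0.31
tin 2 [607.332, -2.481, -16.974] rms px 2.81
blue_jar 2 [459.18, 349.969, -4.315] rms px 1.01
```

>>> step_arm:
  increments:
    - {"dx": 0,"dy": 0,"dz": 20,"rx": 0,"ry": 0,"rz": 0,"jaw": 1}
    - {"dx": 0,"dy": 0,"dz": 60,"rx": 0,"ry": 0,"rz": 0,"jaw": 1}
    - {"dx": 0,"dy": 0,"dz": 100,"rx": 0,"ry": 0,"rz": 0,"jaw": 1}
    - {"dx": 0,"dy": 0,"dz": 125,"rx": 0,"ry": 0,"rz": 0,"jaw": 1}
    - {"dx": 0,"dy": 0,"dz": 137,"rx": 0,"ry": 0,"rz": 0,"jaw": 1}
    - {"dx": 0,"dy": 0,"dz": 139,"rx": 0,"ry": 0,"rz": 0,"jaw": 1}
    - {"dx": 0,"dy": 0,"dz": 139,"rx": 0,"ry": 0,"rz": 0,"jaw": 0}
    - {"dx": 0,"dy": 0,"dz": 139,"rx": 0,"ry": 0,"rz": 0,"jaw": 0}
    - {"dx": 0,"dy": 0,"dz": 139,"rx": 0,"ry": 0,"rz": 0,"jaw": 0}
    - {"dx": 0,"dy": 0,"dz": 139,"rx": 0,"ry": 0,"rz": 0,"jaw": 0}
    - {"dx": 0,"dy": 0,"dz": 139,"rx": 0,"ry": 0,"rz": 0,"jaw": 0}
  newtons: 40

```text
time: 22.55
ee_pos: [460.4, 350.9, -22.3]
orientation: [[1.0, 0.0, 0.003], [0.0, -1.0, 0.002], [0.003, -0.002, -1.0]]
force: [-0.1, -0.6, 6.2]
finger_gap: 38.6
gripper_force: 40.2
```

>>> step_arm:
  increments:
    - {"dx": 0,"dy": 0,"dz": -25,"rx": 0,"ry": 0,"rz": 0,"jaw": 0}
    - {"dx": 0,"dy": 0,"dz": -70,"rx": 0,"ry": 0,"rz": 0,"jaw": 0}
    - {"dx": 0,"dy": 20,"dz": -100,"rx": 0,"ry": 0,"rz": 0,"jaw": 0}
    - {"dx": 0,"dy": 60,"dz": -100,"rx": 0,"ry": 0,"rz": 0,"jaw": 0}
    - {"dx": 0,"dy": 105,"dz": -100,"rx": 0,"ry": 0,"rz": 0,"jaw": 0}
    - {"dx": 0,"dy": 155,"dz": -100,"rx": 0,"ry": 0,"rz": 0,"jaw": 0}
    - {"dx": 0,"dy": 205,"dz": -100,"rx": 0,"ry": 0,"rz": 0,"jaw": 0}
    - {"dx": 0,"dy": 255,"dz": -100,"rx": 0,"ry": 0,"rz": 0,"jaw": 0}
    - {"dx": 0,"dy": 305,"dz": -100,"rx": 0,"ry": 0,"rz": 0,"jaw": 0}
    - {"dx": 0,"dy": 350,"dz": -100,"rx": 0,"ry": 0,"rz": 0,"jaw": 0}

```text
time: 23.55
ee_pos: [458.9, -2.0, 76.5]
orientation: [[1.0, -0.0, 0.001], [-0.0, -1.0, -0.0], [0.001, 0.0, -1.0]]
force: [0.7, 0.6, -1.4]
finger_gap: 38.9
gripper_force: 40.6
```

>>> step_arm:
  increments:
    - {"dx": 20,"dy": 40,"dz": 0,"rx": 0,"ry": 0,"rz": 0,"jaw": 0}
    - {"dx": 40,"dy": 80,"dz": 0,"rx": 0,"ry": 0,"rz": 0,"jaw": 0}
    - {"dx": 65,"dy": 120,"dz": 0,"rx": 0,"ry": 0,"rz": 0,"jaw": 0}
    - {"dx": 95,"dy": 150,"dz": 0,"rx": 0,"ry": 0,"rz": 0,"jaw": 0}
    - {"dx": 125,"dy": 168,"dz": 5,"rx": 0,"ry": 0,"rz": 0,"jaw": 0}
    - {"dx": 150,"dy": 172,"dz": 15,"rx": 0,"ry": 0,"rz": 0,"jaw": 0}
    - {"dx": 158,"dy": 172,"dz": 35,"rx": 0,"ry": 0,"rz": 0,"jaw": 0}
    - {"dx": 158,"dy": 172,"dz": 45,"rx": 0,"ry": 0,"rz": 0,"jaw": 0}
    - {"dx": 158,"dy": 172,"dz": 45,"rx": 0,"ry": 0,"rz": 0,"jaw": 0}
    - {"dx": 158,"dy": 172,"dz": 45,"rx": 0,"ry": 0,"rz": 0,"jaw": 0}

```text
time: 24.55
ee_pos: [615.9, -171.4, 31.0]
orientation: [[1.0, 0.0, -0.002], [0.0, -1.0, 0.001], [-0.002, -0.001, -1.0]]
force: [0.0, 0.2, -0.3]
finger_gap: 38.5
gripper_force: 40.6
```

Run:
```python
from fit import *
s=manip.state();print(s["time"],np.round(s["ee_pos"],1),s["finger_gap"],np.round(s["force"],1))
c=manip.camera("side")
w=manip.camera("wrist")["frame"];f=cv2.resize(c["frame"][140:290,250:450],(640,480))
cv2.imwrite("pics/m7.png",cv2.resize(np.hstack([w,f])[...,::-1],(800,300)))
```

```text
24.55 [ 615.9 -171.4   31. ] 38.509844770445746 [ 0.   0.2 -0.3]
```

View pics/m7.png

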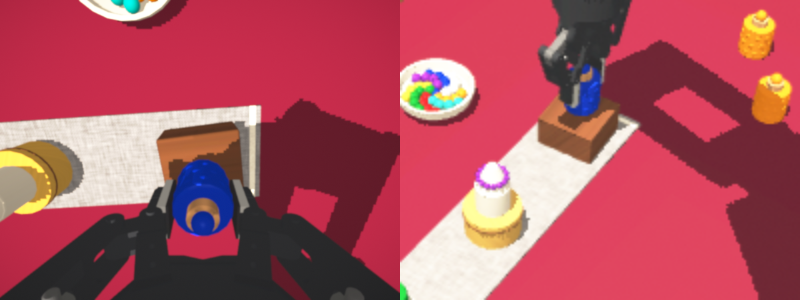

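>>> step_arm:
  increments:
    - {"dx": 0,"dy": 0,"dz": 6,"rx": 0,"ry": 0,"rz": 0,"jaw": 0}
    - {"dx": 0,"dy": 0,"dz": 10,"rx": 0,"ry": 0,"rz": 0,"jaw": 0}
    - {"dx": 0,"dy": 0,"dz": 10,"rx": 0,"ry": 0,"rz": 0,"jaw": 0}
    - {"dx": 0,"dy": 0,"dz": 10,"rx": 0,"ry": 0,"rz": 0,"jaw": 1}
    - {"dx": 0,"dy": 0,"dz": 10,"rx": 0,"ry": 0,"rz": 0,"jaw": 1}
    - {"dx": 0,"dy": 0,"dz": 10,"rx": 0,"ry": 0,"rz": 0,"jaw": 1}
    - {"dx": 0,"dy": 0,"dz": 10,"rx": 0,"ry": 0,"rz": 0,"jaw": 1}
    - {"dx": 0,"dy": 0,"dz": -15,"rx": 0,"ry": 0,"rz": 0,"jaw": 1}
    - {"dx": 0,"dy": 0,"dz": -60,"rx": 0,"ry": 0,"rz": 0,"jaw": 1}
    - {"dx": 0,"dy": 0,"dz": -95,"rx": 0,"ry": 0,"rz": 0,"jaw": 1}
    - {"dx": -30,"dy": 35,"dz": -95,"rx": 0,"ry": 0,"rz": 0,"jaw": 1}
    - {"dx": -60,"dy": 70,"dz": -90,"rx": 0,"ry": 0,"rz": 0,"jaw": 1}
    - {"dx": -153.5,"dy": 177.5,"dz": -80,"rx": 0,"ry": 0,"rz": 0,"jaw": 1}
    - {"dx": -153.5,"dy": 177.5,"dz": -80,"rx": 0,"ry": 0,"rz": 0,"jaw": 1}
    - {"dx": -153.5,"dy": 177.5,"dz": -80,"rx": 0,"ry": 0,"rz": 0,"jaw": 1}
    - {"dx": -153.5,"dy": 177.5,"dz": -80,"rx": 0,"ry": 0,"rz": 0,"jaw": 1}
    - {"dx": -153.5,"dy": 177.5,"dz": -80,"rx": 0,"ry": 0,"rz": 0,"jaw": 1}

```text
time: 26.35
ee_pos: [463.0, -350.1, 111.0]
orientation: [[1.0, -0.003, 0.0], [-0.003, -1.0, 0.0], [0.0, -0.0, -1.0]]
force: [0.6, 0.5, -0.3]
finger_gap: 85.3
gripper_force: 0.0
```

Run:
```python
from fit import *
s=manip.state();print(s["time"],np.round(s["ee_pos"],1),s["finger_gap"],np.round(s["force"],1))
for l,n,cams,z in [("blue_jar",(617,-172),("top","side"),43),("amber_jar",(464,-349),("wrist","side"),0)]:
    try: fit(l,n,cams=cams,z0=z)
    except ValueError: pass
```

```text
26.35 [ 463.  -350.1  111. ] 85.3413952548059 [ 0.6  0.5 -0.3]
blue_jar 2 [616.019, -173.24, 41.297] rms px 0.55
amber_jar 2 [463.665, -348.341, -3.423] rms px 0.67
```

Blue is placed. Now amber: commanded pose is (463.8,-349.5,111), so I descend 135.

>>> step_arm:
  increments:
    - {"dx": 0,"dy": 0,"dz": 20,"rx": 0,"ry": 0,"rz": 0,"jaw": 1}
    - {"dx": 0,"dy": 0,"dz": 60,"rx": 0,"ry": 0,"rz": 0,"jaw": 1}
    - {"dx": 0,"dy": 0,"dz": 98,"rx": 0,"ry": 0,"rz": 0,"jaw": 1}
    - {"dx": 0,"dy": 0,"dz": 122,"rx": 0,"ry": 0,"rz": 0,"jaw": 1}
    - {"dx": 0,"dy": 0,"dz": 133,"rx": 0,"ry": 0,"rz": 0,"jaw": 1}
    - {"dx": 0,"dy": 0,"dz": 135,"rx": 0,"ry": 0,"rz": 0,"jaw": 1}
    - {"dx": 0,"dy": 0,"dz": 135,"rx": 0,"ry": 0,"rz": 0,"jaw": 0}
    - {"dx": 0,"dy": 0,"dz": 135,"rx": 0,"ry": 0,"rz": 0,"jaw": 0}
    - {"dx": 0,"dy": 0,"dz": 135,"rx": 0,"ry": 0,"rz": 0,"jaw": 0}
    - {"dx": 0,"dy": 0,"dz": 135,"rx": 0,"ry": 0,"rz": 0,"jaw": 0}
    - {"dx": 0,"dy": 0,"dz": 135,"rx": 0,"ry": 0,"rz": 0,"jaw": 0}
  newtons: 40

```text
time: 27.85
ee_pos: [464.7, -350.2, -22.4]
orientation: [[1.0, -0.0, 0.002], [-0.0, -1.0, -0.002], [0.002, 0.002, -1.0]]
force: [0.3, 0.3, 6.4]
finger_gap: 38.7
gripper_force: 40.3
```

>>> step_arm:
  increments:
    - {"dx": 0,"dy": 0,"dz": -25,"rx": 0,"ry": 0,"rz": 0,"jaw": 0}
    - {"dx": 0,"dy": -5,"dz": -65,"rx": 0,"ry": 0,"rz": 0,"jaw": 0}
    - {"dx": 0,"dy": -35,"dz": -80,"rx": 0,"ry": 0,"rz": 0,"jaw": 0}
    - {"dx": 0,"dy": -80,"dz": -80,"rx": 0,"ry": 0,"rz": 0,"jaw": 0}
    - {"dx": 0,"dy": -130,"dz": -80,"rx": 0,"ry": 0,"rz": 0,"jaw": 0}
    - {"dx": 0,"dy": -180,"dz": -80,"rx": 0,"ry": 0,"rz": 0,"jaw": 0}
    - {"dx": 0,"dy": -230,"dz": -80,"rx": 0,"ry": 0,"rz": 0,"jaw": 0}
    - {"dx": 0,"dy": -280,"dz": -80,"rx": 0,"ry": 0,"rz": 0,"jaw": 0}
    - {"dx": 0,"dy": -330,"dz": -80,"rx": 0,"ry": 0,"rz": 0,"jaw": 0}

```text
time: 28.75
ee_pos: [463.5, -17.7, 56.5]
orientation: [[1.0, -0.001, 0.001], [-0.001, -1.0, -0.0], [0.001, 0.0, -1.0]]
force: [0.4, -0.5, -0.8]
finger_gap: 38.7
gripper_force: 40.5
```

>>> step_arm:
  increments:
    - {"dx": 10,"dy": -45,"dz": 0,"rx": 0,"ry": 0,"rz": 0,"jaw": 0}
    - {"dx": 20,"dy": -90,"dz": 0,"rx": 0,"ry": 0,"rz": 0,"jaw": 0}
    - {"dx": 28,"dy": -135,"dz": 0,"rx": 0,"ry": 0,"rz": 0,"jaw": 0}
    - {"dx": 34,"dy": -165,"dz": 10,"rx": 0,"ry": 0,"rz": 0,"jaw": 0}
    - {"dx": 35.6,"dy": -181,"dz": 35,"rx": 0,"ry": 0,"rz": 0,"jaw": 0}
    - {"dx": 35.6,"dy": -181,"dz": 55,"rx": 0,"ry": 0,"rz": 0,"jaw": 0}
    - {"dx": 35.6,"dy": -181,"dz": 68,"rx": 0,"ry": 0,"rz": 0,"jaw": 0}
    - {"dx": 35.6,"dy": -181,"dz": 76,"rx": 0,"ry": 0,"rz": 0,"jaw": 0}
    - {"dx": 35.6,"dy": -181,"dz": 79.5,"rx": 0,"ry": 0,"rz": 0,"jaw": 0}
    - {"dx": 35.6,"dy": -181,"dz": 79.5,"rx": 0,"ry": 0,"rz": 0,"jaw": 0}
    - {"dx": 35.6,"dy": -181,"dz": 79.5,"rx": 0,"ry": 0,"rz": 0,"jaw": 0}

```text
time: 29.85
ee_pos: [498.7, 161.6, -22.3]
orientation: [[1.0, -0.001, -0.0], [-0.001, -1.0, 0.0], [-0.0, -0.0, -1.0]]
force: [-3.3, 0.5, 5.1]
finger_gap: 38.8
gripper_force: 41.1
```

Down in place. I release, rise and move back clear.

>>> step_arm:
  increments:
    - {"dx": 0,"dy": 0,"dz": 0,"rx": 0,"ry": 0,"rz": 0,"jaw": 1}
    - {"dx": 0,"dy": 0,"dz": 0,"rx": 0,"ry": 0,"rz": 0,"jaw": 1}
    - {"dx": 0,"dy": 0,"dz": 0,"rx": 0,"ry": 0,"rz": 0,"jaw": 1}
    - {"dx": 0,"dy": 0,"dz": 0,"rx": 0,"ry": 0,"rz": 0,"jaw": 1}
    - {"dx": 0,"dy": 0,"dz": -25,"rx": 0,"ry": 0,"rz": 0,"jaw": 1}
    - {"dx": 0,"dy": 0,"dz": -70,"rx": 0,"ry": 0,"rz": 0,"jaw": 1}
    - {"dx": 0,"dy": 0,"dz": -120,"rx": 0,"ry": 0,"rz": 0,"jaw": 1}
    - {"dx": 0,"dy": 0,"dz": -160,"rx": 0,"ry": 0,"rz": 0,"jaw": 1}
    - {"dx": -60,"dy": 150,"dz": -200,"rx": 0,"ry": 0,"rz": 0,"jaw": 1}
    - {"dx": -60,"dy": 150,"dz": -200,"rx": 0,"ry": 0,"rz": 0,"jaw": 1}
    - {"dx": -60,"dy": 250,"dz": -200,"rx": 0,"ry": 0,"rz": 0,"jaw": 1}
    - {"dx": -60,"dy": 350,"dz": -200,"rx": 0,"ry": 0,"rz": 0,"jaw": 1}
    - {"dx": -60,"dy": 350,"dz": -200,"rx": 0,"ry": 0,"rz": 0,"jaw": 1}
    - {"dx": -60,"dy": 350,"dz": -200,"rx": 0,"ry": 0,"rz": 0,"jaw": 1}
    - {"dx": -60,"dy": 350,"dz": -200,"rx": 0,"ry": 0,"rz": 0,"jaw": 1}
    - {"dx": -60,"dy": 350,"dz": -200,"rx": 0,"ry": 0,"rz": 0,"jaw": 1}

```text
time: 31.45
ee_pos: [439.4, -193.6, 177.0]
orientation: [[1.0, -0.005, 0.001], [-0.005, -1.0, -0.003], [0.001, 0.003, -1.0]]
force: [0.2, 0.1, -0.1]
finger_gap: 85.0
gripper_force: 0.0
```

Run:
```python
from fit import *
c=manip.camera("top");save(c,"top9");s=manip.camera("side")
cv2.imwrite("pics/end.png",cv2.resize(np.hstack([c["frame"][100:340,100:420],s["frame"][140:380,160:480]])[...,::-1],(800,300)))
for l,n,z,y in [("marble",(594,168),3,1),("walnut",(617,-172),3,1),("tin",(605,-2),3,0),("cone",(605,-2),39,0),("blue_jar",(616,-173),43,0),("green_jar",(594,167),28,0),("amber_jar",(499,161),0,0)]:
    try: fit(l,n,z0=z,yaw=y)
    except ValueError: pass
print(manip.state()["time"])
```

```text
marble 2 [595.275, 168.227, -2.364, 0.073] rms px 2.09
walnut 2 [617.766, -172.939, -3.558, 0.126] rms px 1.56
tin 2 [604.632, -1.96, 0.785] rms px 0.72
cone 2 [604.473, -3.443, 40.473] rms px 0.8
blue_jar 2 [616.195, -172.484, 40.321] rms px 0.57
green_jar 2 [593.358, 167.247, 25.399] rms px 0.9
amber_jar 2 [497.575, 160.979, -3.07] rms px 0.74
32.95
```

View pics/end.png

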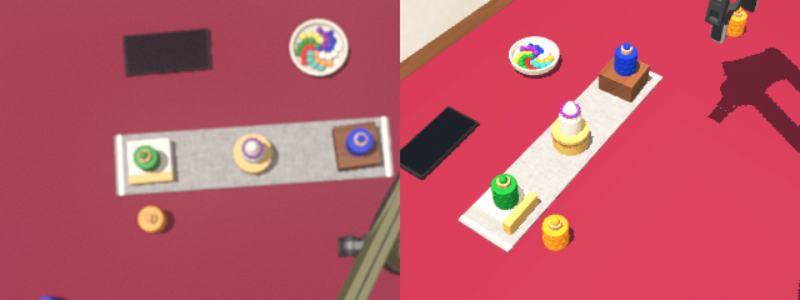

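The final view shows every piece upright in place, and the fits put all of them within tolerance. The amber jar sits at about (-97, 0) mm in the marble frame.

```bash
python3 -c "
from cell import manip
print(manip.job_done())"
```

```text
the job is handed in; nothing more can be done
None
```

I set out the display and handed the job in at about 33 s of the 112 s allowed. In the final pictures all five pieces stand upright, within tolerance of their places; the phone and dish were not touched. No verdict came back from the judging.

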